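# Nip a watch movement in its bench holder and back the screw off

### The arm

A 7-joint arm with a two-finger parallel gripper is mounted at the origin on the work surface. World frame = base frame: x ahead of the robot, y to its left, z up, the work surface at z = 0. Lengths are in m, angles in rad, forces in N, time in s.
With the tool pointing down it reaches from about 0.4 to 0.875 m from the base axis. Payload 19.3 kg.
Tool frame: the origin (TCP) lies on the centre line of the jaws, within the pads' length; the fingertips stand 14 mm ahead of it and the grasp point (between the pads) lies 5 mm behind it (bot.tip_extent is the distance from the TCP to the fingertips, in m); z points along the fingers, y is the line along which they close (so a half turn about z gives the same grasp; the last joint's range is limited). The gripper opens to 85 mm and grips with 20 to 120 N. Pads are 22 mm wide; open, the fingers measure 114 mm over their backs; the gripper's body (76 mm by 85 mm) begins 54 mm behind the grasp point. The pads swing forward as they close: fully open they stand 13 mm farther back than shut.
Start: joints at [-1.28, 0.521, -0.036, 1.599, 0.021, 1.021, -0.113], TCP at [0.221, 0.585, 0.245] pointing down, gripper open.
Joint ranges: [-2.91, 2.91], [-0.3, 2.13], [-1.5, 1.42], [0.17, 2.43], [-1.26, 4.41], [0.16, 1.93], [-2.52, 2.52]. Speed limits (rad/s): [1.89, 1.89, 2.39, 2.39, 3.01, 3.01, 3.01].

### API

Orientations are given as [roll, pitch, yaw] about the fixed x, y, z axes, in that order (R = Rz(yaw) Ry(pitch) Rx(roll)).
In Python, from workcell import monitor, grab_frame, camera_model, bot gives the robot as it stands.
- The arm moves only by the tool move_arm, never from a script. Its argument "moves" is a list of rows, each a list of 4 numbers: the shift along the world's x, y, z in mm, then the turn about the world's z in rad. A call has 1 to 12 rows; each row is the pose to reach, as a shift and turn from the pose commanded when the call began; what a row does not reach only later rows make up. A row lasts 1/8 s, in which the tool goes at most 62.5 mm and 10.7 degrees, less where a joint would pass 70% of its speed; a pose out of reach is approached as far as the arm can. A call with a gripper value outside its range is refused whole. "gripper" is the opening, from 0 (shut) to 1 (fully open), set as the call begins (left out, the last holds). The fingers move at their own pace and stop on an object; "newtons" is the grip in N (left out, the last holds). Time passes only in rows, so rows that repeat a pose let the fingers close. It gives the time, the measured TCP pose, the force, the opening and the grip force at its end, in the units of the state.
- monitor.observe(): the state, without advancing time (a new reading comes with each control period).
- grab_frame(name): name is "scene" or "top"; returns the picture (400x640x3 uint8, blue, green, red); there is no depth.
- camera_model(name): a dict with "vfov" (degrees; the focal length in pixels is half the picture's height over the tangent of half this angle, whatever the lens; pixels are square), "cx", "cy" (the principal point, pixels), "R" (3x3) and "t" (3): a world point X has camera coordinates R X + t. Camera axes: x right, y down, z forward; pixel columns grow to the right and rows downward; lengths in m; the calibration is good to about 2 mm. A picture is of the moment at which its call begins. camera_model takes no time and is no camera call.
- bot.job_done(): hands the job in; it is judged then, once.
The state is a dict: "clock": time; "qpos": joint angles; "qd": joint speeds; "joint_efforts": joint torques, N m; "position": TCP position; "tool_rot": TCP orientation; "force": force on the tool from outside, world axes, zero at the start; "moment": the same for the moment, N m; "grip_width": finger opening in m; "finger_force": force on a finger pad.
Only numpy, scipy, OpenCV 4.12 (cv2) and the standard library are available. Lean on these libraries where they do the work, as an engineer would, in place of code of your own. Each camera call takes 0.05 s, during which the arm holds its last target. There are 200 camera calls.

### The job

Pick up the round watch movement gently (a grip of no more than about 15 N) and lay it flat, dial up, on the holder's little round pedestal between the two jaws, and let go of it. Then turn the holder's thumbscrew clockwise until it seats, and back it off a quarter turn. Finish while still holding the thumbscrew's wing there, with the movement lying in place; do not disturb the other things on the bench.

Things in the scene. Friction and masses are not known exactly. Their poses are not given: they have to be found in the camera images.
- movement: watch movement: plain round steel disc 44 mm in diameter, 12 mm thick, with a white dial, hour marks and hands on top; loose, lying dial up on the bench; about 70 g. Origin: centre of its underside, z up through the dial. Round, so it may be gripped across any diameter. Delicate: a hard squeeze spoils it.
- holder: bench holder, fixed: a grey-green cast block 160 x 70 x 16 mm, long along its x (x = -106 to +54 mm, y = -35 to +35 mm). Origin: at bench level under the centre of its pedestal; z up. A fixed steel V jaw stands on the +x side, a sliding V jaw on the -x side, and at x = -75 mm, y = 0 the upright thumbscrew.
- nest (a point): centre of the top of the steel pedestal (34 mm in diameter) where the movement lies, 20 mm above the bench; axes as the holder's. Against the fixed jaw the movement is centred here. The jaws, 20 to 29 mm above the bench, lie within 22 mm of the centre line and over 15 mm from here along x, so the movement's two sides along the holder's y are open to fingers.
- jaw_top (a point): top of the sliding jaw's block, 29 mm above the bench, 36.5 mm from the nest (along the holder's -x) when seated, farther by 1.6 mm per rad of the screw. The movement has that much play between the jaws (3 to 5 mm at the start): set down half the play towards -x of the nest it clears both jaws by equal gaps. Closing, the jaw pushes it to the fixed jaw.
- wing: brass wing on top of the thumbscrew, the part to grip: an upright flat bar 36 mm long (its x), 10 mm thick (its y), 26 mm high. Origin: centre of its underside, 46 mm above the bench, on the screw's axis; its top is 72 mm above the bench. z up, turns with the screw and neither rises nor sinks; under it a round brass collar of 28 mm diameter (40 to 46 mm above the bench).
- thumbscrew (a joint): angle of the thumbscrew, rad: 0 = seated (hard stop, sliding jaw closed up to the movement), growing as it turns anticlockwise seen from above (backing off); starts at 1.9 to 3.2, other stop at 4.2. Light steady friction of 0.03 N m; stays where left. At 0 the wing's x lies along the holder's x; the wing's yaw is the holder's yaw plus this angle.
- loupe: bystander: small black eyeglass loupe, 32 mm in diameter, 30 mm tall, standing. Origin: centre of its underside.
- tin: bystander: aluminium tin, 48 mm in diameter, 30 mm tall. Origin: centre of its underside.
- tweezers: bystander: steel tweezers lying flat, 120 mm long (x), 8 mm high. Origin: centre of the underside.
- driver_stand: bystander: round stand of upright watchmaker's screwdrivers, 100 mm in diameter, 145 mm tall. Origin: centre of its underside.
Things that resemble listed ones, but are neither listed nor needed, are in the scene too. There is more than one size of the movement; the job needs the largest.

How it is judged:
On the way, in this order (a step that is already met when the one before it is completed fails the run):
1. the movement lies flat on the pedestal between the jaws, let go (x of movement in the frame of holder between -0.0065 and 0.0025 m and y of movement in the frame of holder between -0.004 and 0.004 m and z of movement in the frame of holder between 0.018 and 0.0225 m and angle between movement's own z axis and vertical below 0.1 rad and contact force between the fingers and movement below 0.1 N), for 0.2 s.
2. the thumbscrew is seated, the movement in place (x of movement in the frame of holder between -0.0065 and 0.0025 m and y of movement in the frame of holder between -0.004 and 0.004 m and z of movement in the frame of holder between 0.018 and 0.0225 m and angle between movement's own z axis and vertical below 0.1 rad and value of joint thumbscrew below 0.07 rad), for 0.1 s.
At the end, for the whole second after the job is handed in: the thumbscrew stands a quarter turn (1.57 rad, within 0.30) back from its seat and is still, the fingers still grip its wing (over 2 N), and the movement lies flat on the pedestal between the jaws (within 4 mm sideways, -6.5 to +2.5 mm along the jaws' line, tilted less than 0.1 rad) (x of movement in the frame of holder between -0.0065 and 0.0025 m and y of movement in the frame of holder between -0.004 and 0.004 m and z of movement in the frame of holder between 0.018 and 0.0225 m and angle between movement's own z axis and vertical below 0.1 rad and value of joint thumbscrew between 1.271 and 1.871 rad and contact force between the fingers and wing above 2 N and velocity of joint thumbscrew between -0.1 and 0.1 rad/s); the arm keeps its last pose, push and grip.
It fails at once if the movement is squeezed or pressed hard: over 20 N on a finger (40 N in all) (contact force between the fingers and movement above 40 N).
It fails at once if the loupe is shifted by more than 20 mm or tipped (distance of loupe from where it was at the start of the episode above 0.02 m or angle between loupe's own z axis and vertical above 0.4 rad).
It fails at once if the tin is shifted by more than 20 mm or tipped (distance of tin from where it was at the start of the episode above 0.02 m or angle between tin's own z axis and vertical above 0.4 rad).
It fails at once if the tweezers is shifted by more than 20 mm or tipped (distance of tweezers from where it was at the start of the episode above 0.02 m or angle between tweezers's own z axis and vertical above 0.4 rad).
It fails at once if the driver_stand is shifted by more than 20 mm or tipped (distance of driver_stand from where it was at the start of the episode above 0.02 m or angle between driver_stand's own z axis and vertical above 0.4 rad).
It also fails if it takes over 69 s, if anything falls off the work surface, if the arm or the gripper's body presses on something with over 40 N, if the wrist force passes 120 N, or if a joint passes its speed limit or range.

## Working session

There is one attempt and no reset: what is moved stays moved. The work goes in short steps, Python scripts to look and compute and a tool call to move; the robot and the scene stay as the last step left them, time stands still between calls to the robot, and variables do not carry over. Pictures are saved under pics/ and viewed, at most 10 in all, crops included, and the job is handed in when it is done.

Besides the shell and the picture viewer there is one more tool, called after "Emit:" in YAML: its name, and indented under it one key for each argument. move_arm: Moves the arm, as the interface text tells. Its arguments: {"type":"object","properties":{"moves":{"type":"array","items":{"type":"array","items":{"type":"number"}}},"gripper":{"type":"number"},"newtons":{"type":"number"}},"required":["moves"]}

```bash
mkdir -p pics
cat > h.py <<'E'
import numpy as np, cv2
from workcell import monitor, grab_frame, camera_model, bot
def ray(n,u,v):
    c=camera_model(n);f=200/np.tan(np.radians(c['vfov'])/2)
    R=np.array(c['R']);t=np.array(c['t'])
    d=R.T@np.array([(u-c['cx'])/f,(v-c['cy'])/f,1]);return -R.T@t,d
def onz(n,u,v,z):
    o,d=ray(n,u,v);return o+d*(z-o[2])/d[2]
def proj(n,X):
    c=camera_model(n);f=200/np.tan(np.radians(c['vfov'])/2)
    p=np.array(c['R'])@np.array(X)+np.array(c['t']);return p[:2]/p[2]*f+[c['cx'],c['cy']]
E
python3 - <<'E'
from h import *
for n in("top","scene"):
    im=grab_frame(n);cv2.imwrite(f"pics/{n}0.png",im);c=camera_model(n);print(n,c, -np.array(c['R']).T@np.array(c['t']))
print(monitor.observe())
E
```

```text
top {'vfov': 44.794594539284006, 'cx': 320.5672822522884, 'cy': 203.27641584229593, 'R': array([[-0.0104567 , -0.99991781, -0.00741888],
       [-0.99112714,  0.01134735, -0.13243201],
       [ 0.13250531,  0.00596825, -0.99116433]]), 't': array([0.13329481, 0.58766683, 0.84867316])} [0.47139267 0.1215503  0.91998936]
scene {'vfov': 44.14861395776569, 'cx': 325.30771898153796, 'cy': 193.6087745783212, 'R': array([[ 0.77050034,  0.63717109,  0.01849945],
       [ 0.35663071, -0.40683872, -0.84100939],
       [-0.52834058,  0.65459549, -0.54070415]]), 't': array([-0.51795922, -0.10168489,  1.17230167])} [ 1.05472625 -0.4787241   0.55793239]
{'clock': 0.1, 'qpos': array([-1.28020918,  0.52195556, -0.03630026,  1.59995167,  0.02124243,
        1.02109957, -0.11280777]), 'qd': array([-0.00175002, -0.00291064, -0.00158481, -0.00298553,  0.00122913,
        0.00031431, -0.00059463]), 'joint_efforts': array([ 2.95164769e-03, -9.28487349e+01,  1.98407382e+00, -3.70538270e+01,
        1.81829830e-02,  5.55212464e-03, -3.38423740e-05]), 'position': array([0.22058623, 0.58447092, 0.24478264]), 'tool_rot': array([-3.14057102e+00,  1.21570382e-04,  2.78078546e+00]), 'force': array([-0.93301765, -0.15886329,  0.34955707]), 'moment': array([-0.04344771,  0.01375465, -0.00312747]), 'finger_force': 0.0, 'grip_width': 0.08546155473278372}
```

View pics/top0.png

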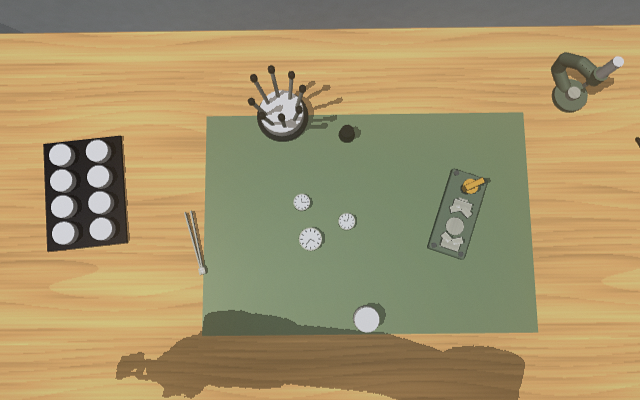

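View pics/scene0.png

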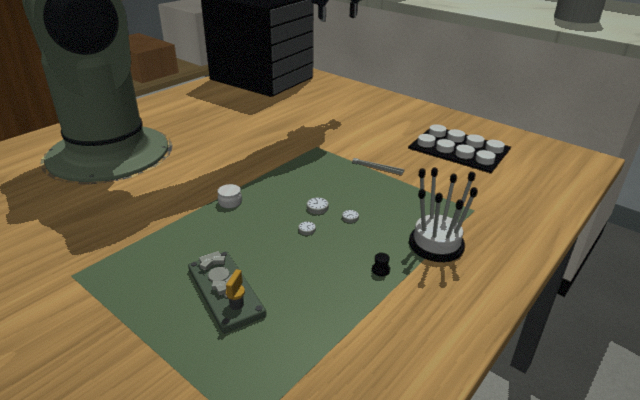

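The top view shows three dials: (302,202), (347,221) and (311,239), the last being the largest. The white tin (366,320) and the tray discs at the left are no match. The holder is at (458,213), with the orange wing at (473,186) and the pedestal at (455,227). I'll confirm with an enlarged crop and measurements.

Run:
```python
from h import *
im=cv2.imread("pics/top0.png");sc=cv2.imread("pics/scene0.png")
def cen(im,n,box,z,lo=150):
    x0,y0,x1,y1=box;hsv=cv2.cvtColor(im[y0:y1,x0:x1],cv2.COLOR_BGR2HSV)
    m=cv2.inRange(hsv,(0,0,lo),(180,60,255));m=cv2.morphologyEx(m,cv2.MORPH_CLOSE,np.ones((5,5)))
    for c in cv2.findContours(m,0,2)[0]:
        a=cv2.contourArea(c)
        if a<60: continue
        (cx,cy),(w,h),_=cv2.fitEllipse(c);p=onz(n,cx+x0,cy+y0,z);print(n,cx+x0,cy+y0,w,h,a,p.round(4))
cen(im,"top",(280,180,370,260),.012); cen(sc,"scene",(290,190,370,240),.012)
cen(im,"top",(440,215,470,238),.02,130)
for n,I,b in(("top",im,(450,165,500,210)),("scene",sc,(215,260,260,305))):
    x0,y0,x1,y1=b;hsv=cv2.cvtColor(I[y0:y1,x0:x1],cv2.COLOR_BGR2HSV)
    m=cv2.inRange(hsv,(10,120,80),(30,255,255));c=max(cv2.findContours(m,0,2)[0],key=cv2.contourArea)
    print(n,"orange",np.array(cv2.minAreaRect(c)[0])+[x0,y0],cv2.minAreaRect(c)[1:])
a=cv2.resize(im[150:280,420:520],(400,520),interpolation=cv2.INTER_CUBIC)
b=cv2.resize(im[180:280,280:380],(400,400),interpolation=cv2.INTER_CUBIC);b=cv2.copyMakeBorder(b,0,120,0,0,0)
cv2.imwrite("pics/crop1.png",np.hstack([a,b]))
c=cv2.resize(sc[240:340,175:275],(600,600),interpolation=cv2.INTER_CUBIC);cv2.imwrite("pics/crop2.png",c)
```

```text
top 309.6893615722656 238.71667861938477 22.154254913330078 22.778173446655273 393.0 [0.5262 0.1481 0.012 ]
top 346.2069625854492 220.84893417358398 15.924863815307617 16.352832794189453 200.5 [0.5589 0.0792 0.012 ]
top 301.0785675048828 201.6270351409912 16.001140594482422 16.353116989135742 199.0 [0.5963 0.1638 0.012 ]
scene 306.799036026001 225.9314422607422 8.714123725891113 15.020977973937988 96.5 [0.5661 0.0741 0.012 ]
scene 350.2019920349121 214.0459690093994 7.743649005889893 14.179033279418945 83.0 [0.6038 0.1577 0.012 ]
scene 317.0270004272461 202.82394981384277 10.481643676757812 18.949888229370117 150.0 [0.5305 0.1452 0.012 ]
top 452.4651231765747 227.9554967880249 20.3710880279541 24.54019546508789 281.5 [ 0.5427 -0.1172  0.02  ]
top orange [472.25000381 183.75      ] ((14.142135620117188, 23.334524154663086), 45.0)
scene orange [235.  283.5] ((29.0, 18.0), 90.0)
```

View pics/crop1.png

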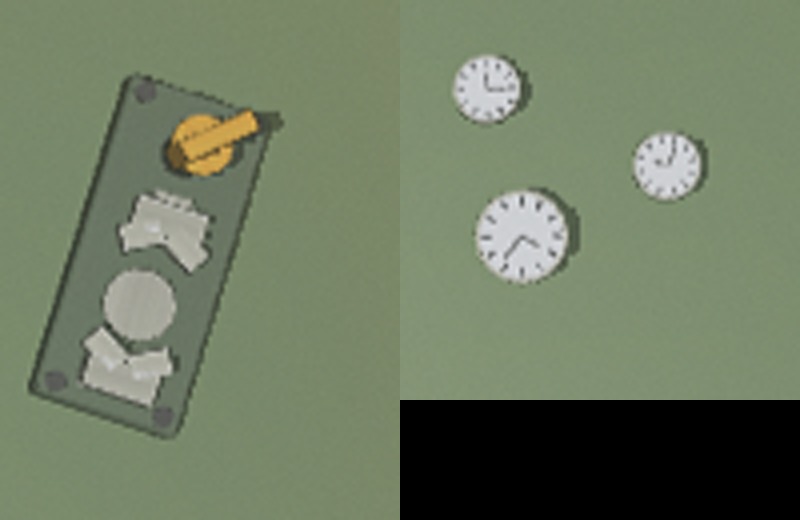

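View pics/crop2.png

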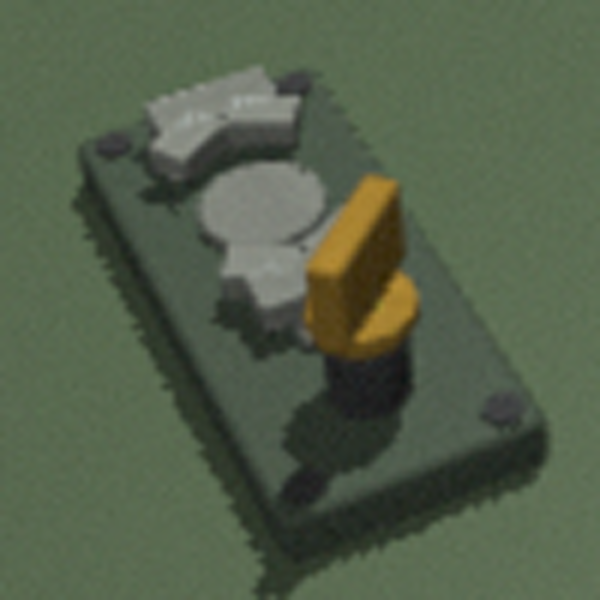

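The crops show three dials. The largest, about 22 px across at (310,239), is the 44 mm movement; the other two are about 16 px. The plate runs from the screw end (top, near (472,186)) to the fixed jaw (bottom). The pedestal is at about (455,226), and the wing bar runs from (466,189) to (484,180). Next I'll measure the holder precisely.

Run:
```python
from h import *
im=cv2.imread("pics/top0.png");n="top"
x0,y0,x1,y1=415,150,510,275;I=im[y0:y1,x0:x1];hsv=cv2.cvtColor(I,cv2.COLOR_BGR2HSV)
bg=np.median(I.reshape(-1,3),0);print(bg,I[60,40],I[30,35])
d=np.abs(I.astype(int)-bg).sum(2);m=(d>55).astype(np.uint8)*255
m=cv2.morphologyEx(cv2.morphologyEx(m,cv2.MORPH_CLOSE,np.ones((7,7))),cv2.MORPH_OPEN,np.ones((7,7)))
c=max(cv2.findContours(m,0,2)[0],key=cv2.contourArea);c=c.astype(np.float32)+[x0,y0]
w=np.array([onz(n,*p[0],.016)[:2] for p in c],np.float32)*1000
r=cv2.minAreaRect(w);print("plate mm",r,cv2.boxPoints(r).round(1).tolist())
# light steel parts
m=cv2.inRange(hsv,(0,0,125),(180,45,255))
for c in cv2.findContours(m,0,1)[0]:
    if cv2.contourArea(c)>60:
        cc=c.astype(np.float32)+[x0,y0];e=cv2.fitEllipse(cc);M=cv2.moments(cc)
        print("steel",cv2.contourArea(c),np.round(e[0],1),np.round(e[1],1),onz(n,*e[0],.02).round(4),onz(n,M['m10']/M['m00'],M['m01']/M['m00'],.029).round(4))
# wing top face: bright orange
m=cv2.inRange(hsv,(10,120,80),(30,255,255));ys,xs=np.nonzero(m);print("V hist",np.histogram(hsv[...,2][m>0],8))
for lo in(190,210,225):
    k=((m>0)&(hsv[...,2]>lo)).astype(np.uint8);c=max(cv2.findContours(k,0,1)[0],key=cv2.contourArea)
    w=np.array([onz(n,p[0][0]+x0,p[0][1]+y0,.072)[:2] for p in c],np.float32)*1000;print(lo,cv2.minAreaRect(w))
np.set_printoptions(linewidth=250);print(np.where(m[18:50,38:75]>0,hsv[18:50,38:75,2],0))
```

```text
[105. 136. 121.] [169 181 180] [ 98 117 107]
plate mm ((570.5179443359375, -131.541748046875), (68.34112548828125, 162.80325317382812), 70.11344146728516) [[482.29998779296875, -136.0], [635.4000244140625, -191.39999389648438], [658.7000122070312, -127.0999984741211], [505.6000061035156, -71.69999694824219]]Traceback (most recent call last):
  File "<stdin>", line 14, in <module>
cv2.error: OpenCV(4.12.0) /io/opencv/modules/imgproc/src/shapedescr.cpp:356: error: (-215:Assertion failed) n >= 0 && (depth == CV_32F || depth == CV_32S) in function 'fitEllipseNoDirect'
```

Run:
```python
from h import *
im=cv2.imread("pics/top0.png");n="top"
x0,y0,x1,y1=415,150,510,275;I=im[y0:y1,x0:x1];hsv=cv2.cvtColor(I,cv2.COLOR_BGR2HSV)
m=cv2.inRange(hsv,(0,0,135),(180,38,255))
for c in cv2.findContours(m,0,1)[0]:
    if cv2.contourArea(c)>60:
        cc=(c+np.array([x0,y0])).astype(np.float32);e=cv2.fitEllipse(cc);M=cv2.moments(cc)
        print("steel",cv2.contourArea(c),np.round(e[0],1),np.round(e[1],1),onz(n,*e[0],.02).round(4),onz(n,M['m10']/M['m00'],M['m01']/M['m00'],.029).round(4))
# plate by edges: signed lines fit on Canny edges
g=cv2.GaussianBlur(I,(3,3),0);print("rows across plate (B,G,R sum) row 230:",I[80].astype(int).sum(1).tolist());print("row 205",I[55].astype(int).sum(1).tolist())
m=cv2.inRange(hsv,(10,120,80),(30,255,255))
np.set_printoptions(linewidth=250);print(np.where(m[22:50,40:75]>0,hsv[22:50,40:75,2],0))
```

```text
steel 211.0 [450.9 241.6] [14.8 22.8] [ 0.5175 -0.1132  0.02  ] [ 0.5167 -0.1103  0.029 ]
steel 220.5 [454.3 225.8] [16.5 17.2] [ 0.5467 -0.1208  0.02  ] [ 0.5459 -0.1184  0.029 ]
steel 225.0 [461.3 207.1] [16.7 21.6] [ 0.5816 -0.1355  0.02  ] [ 0.5813 -0.1334  0.029 ]
rows across plate (B,G,R sum) row 230: [368, 371, 368, 370, 361, 368, 367, 368, 365, 369, 366, 364, 369, 370, 368, 373, 368, 163, 245, 308, 326, 329, 324, 325, 324, 326, 330, 332, 327, 327, 302, 245, 446, 509, 492, 490, 481, 484, 493, 486, 483, 493, 491, 496, 486, 492, 497, 496, 330, 317, 315, 320, 325, 319, 323, 326, 319, 236, 265, 363, 362, 361, 358, 360, 362, 362, 363, 365, 363, 363, 363, 364, 366, 362, 364, 360, 361, 366, 357, 364, 365, 361, 363, 358, 362, 358, 363, 365, 361, 361, 361, 366, 365, 363, 360]
row 205 [364, 367, 366, 365, 365, 366, 366, 362, 362, 365, 364, 361, 365, 366, 364, 362, 363, 363, 362, 366, 364, 360, 359, 369, 315, 162, 254, 320, 326, 316, 324, 326, 323, 328, 296, 316, 344, 294, 502, 503, 503, 519, 517, 515, 527, 479, 478, 479, 481, 481, 482, 490, 490, 491, 486, 496, 515, 268, 235, 321, 318, 3
[... 3473 characters left out ...]
 0   0   0   0   0   0   0   0   0   0   0   0   0   0   0   0   0   0   0   0   0   0   0   0   0   0   0   0   0   0   0   0]
 [  0   0   0   0   0   0   0   0   0   0   0   0   0   0   0   0   0   0   0   0   0   0   0   0   0   0   0   0   0   0   0   0   0   0   0]
 [  0   0   0   0   0   0   0   0   0   0   0   0   0   0   0   0   0   0   0   0   0   0   0   0   0   0   0   0   0   0   0   0   0   0   0]
 [  0   0   0   0   0   0   0   0   0   0   0   0   0   0   0   0   0   0   0   0   0   0   0   0   0   0   0   0   0   0   0   0   0   0   0]
 [  0   0   0   0   0   0   0   0   0   0   0   0   0   0   0   0   0   0   0   0   0   0   0   0   0   0   0   0   0   0   0   0   0   0   0]]
```

Emit:
move_arm:
  moves:
    - [300,-430,-40,-1.556]
    - [300,-430,-60,-1.556]
    - [305,-436,-80,-1.556]
    - [305,-436,-100,-1.556]
    - [305,-436,-140,-1.556]
    - [305,-436,-140,-1.556]
    - [305,-436,-140,-1.556]
    - [305,-436,-140,-1.556]
    - [305,-436,-140,-1.556]
    - [305,-436,-140,-1.556]
    - [305,-436,-140,-1.556]
    - [305,-436,-140,-1.556]
  gripper: 0.7
  newtons: 20

```text
clock: 1.6
position: [0.5253, 0.1499, 0.1056]
tool_rot: [-3.141, -0.001, 1.227]
force: [1.0, -0.6, -0.3]
grip_width: 0.0595
finger_force: 0.0
```

Run:
```python
from h import *
print(proj("top",[.5467,-.1208,.02]), onz("top",474.5,183,.072), bot.tip_extent)
s=monitor.observe();print(s['clock'],s['position'],s['tool_rot'],s['qpos'],s['grip_width'])
```

```text
[454.32864836 225.8007551 ] [ 0.61781812 -0.1459566   0.072     ] 0.014
1.6 [0.52528225 0.14994535 0.10555987] [-3.14144882e+00 -6.22267043e-04  1.22668322e+00] [-0.62109767  0.62229154  0.32819681  1.93356335 -0.32270354  0.63630868
 -0.43260475] 0.05945504902079422
```

Emit:
move_arm:
  moves:
    - [0,0,-40,0]
    - [0,0,-75,0]
    - [0,0,-85,0]
    - [0,0,-90,0]
    - [0,0,-90,0]
    - [0,0,-90,0]
  newtons: 10

```text
clock: 2.35
position: [0.5261, 0.149, 0.0162]
tool_rot: [3.141, -0.001, 1.225]
force: [0.7, -0.1, 1.0]
grip_width: 0.0599
finger_force: 0.0
```

Emit:
move_arm:
  moves:
    - [0,0,0,0]
    - [0,0,0,0]
    - [0,0,0,0]
  gripper: 0.53

```text
clock: 2.72
position: [0.5258, 0.1488, 0.0154]
tool_rot: [3.141, -0.0, 1.225]
force: [1.5, 0.5, 0.9]
grip_width: 0.0452
finger_force: 0.4
```

Emit:
move_arm:
  moves:
    - [0,0,0,0]
    - [0,0,0,0]
    - [0,0,0,0]
  gripper: 0.51

```text
clock: 3.1
position: [0.5258, 0.1488, 0.0154]
tool_rot: [3.141, -0.0, 1.225]
force: [-0.5, 0.0, 4.0]
grip_width: 0.0438
finger_force: 4.5
```

Emit:
move_arm:
  moves:
    - [0,0,0,0]
    - [0,0,0,0]
    - [0,0,0,0.18]
    - [0,0,0,0.36]
    - [0,0,0,0.54]
    - [0,0,0,0.72]
    - [0,0,0,0.9]
    - [0,0,0,1.08]
    - [0,0,0,1.26]
    - [0,0,0,1.44]
    - [0,0,0,1.571]
    - [0,0,0,1.571]
  gripper: 0.64

```text
clock: 4.6
position: [0.5256, 0.1485, 0.0152]
tool_rot: [-3.142, -0.0, 2.795]
force: [0.0, -0.5, 0.1]
grip_width: 0.0545
finger_force: 0.0
```

Emit:
move_arm:
  moves:
    - [0,0,0,1e-06]
    - [0,0,0,0]
    - [0,0,0,0]
  gripper: 0.53

```text
clock: 4.97
position: [0.5256, 0.1488, 0.0153]
tool_rot: [-3.141, 0.0, 2.795]
force: [0.3, -0.4, -0.1]
grip_width: 0.0456
finger_force: 0.0
```

Emit:
move_arm:
  moves:
    - [0,0,0,0]
    - [0,0,0,0]
    - [0,0,0,0]
  gripper: 0.505

```text
clock: 5.35
position: [0.5256, 0.1488, 0.0153]
tool_rot: [3.142, -0.0, 2.796]
force: [-1.9, -0.2, 4.1]
grip_width: 0.0432
finger_force: 10.1
```

Emit:
move_arm:
  moves:
    - [0,0,10,0]
    - [0,0,35,0]
    - [0,0,60,0]
    - [5,-40,60,0]
    - [10,-85,60,0]
    - [14,-130,60,0]
    - [17,-175,60,0]
    - [20,-220,60,0]
    - [22,-255,60,0]
    - [22.5,-269.5,60,0]
    - [22.5,-269.5,60,0]
    - [22.5,-269.5,60,0]

```text
clock: 6.85
position: [0.5483, -0.1191, 0.0754]
tool_rot: [3.141, -0.0, 2.797]
force: [-0.2, -0.1, -0.4]
grip_width: 0.0431
finger_force: 10.0
```

Run:
```python
from h import *
s=monitor.observe();print(s['clock'],s['position'],s['tool_rot'],s['finger_force'],s['qpos'])
a=grab_frame("top");b=grab_frame("scene");cv2.imwrite("pics/t1.png",a);cv2.imwrite("pics/s1.png",b)
p=s['position']
for n in("top","scene"): print(n,proj(n,[p[0],p[1],.072]),proj(n,[p[0],p[1],.06]))
A=cv2.resize(a[165:265,410:510],(400,400),interpolation=2);B=cv2.resize(b[210:310,165:265],(400,400),interpolation=2)
cv2.imwrite("pics/c3.png",np.hstack([A,B]))
```

```text
6.85 [ 0.54829609 -0.11912045  0.07542754] [ 3.14090471e+00 -1.39528565e-04  2.79738963e+00] 9.9931700527668 [ 0.24515355  0.66215401 -0.19055935  1.88636921  0.20299553  0.61158951
  1.15382192]
top [461.22197865 222.3335286 ] [459.32945271 222.96590612]
scene [215.77275738 246.27137545] [216.5513551  252.27435198]
```

View pics/c3.png

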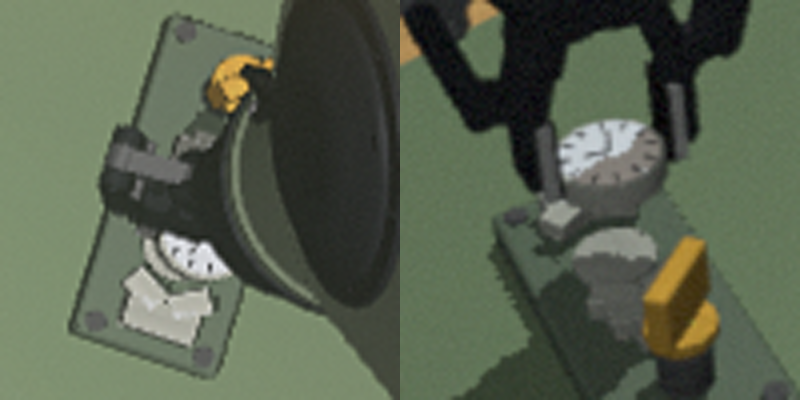

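The movement is held level above the pedestal, with its dial at about (218,247) in the scene view. I'll cross-check the nest against the movement in the scene camera.

Run:
```python
from h import *
b=cv2.imread("pics/scene0.png")
print("disc pred scene",proj("scene",[.5256,.1488,.012]),"obs 317,202.8; top pred",proj("top",[.5256,.1488,.012]),"obs 309.7 238.7")
print("nest pred scene",proj("scene",[.5467,-.1208,.02]))
np.set_printoptions(linewidth=250)
g=b.astype(int).sum(2)//3;print("rows 264..286, cols 204..232");print(g[264:287,204:233])
s=cv2.imread("pics/s1.png").astype(int).sum(2)//3
print("rows 236..262 cols 200..235");print(s[236:264,200:236])
```

```text
disc pred scene [316.32457816 201.18038229] obs 317,202.8; top pred [309.29310574 239.02216328] obs 309.7 238.7
nest pred scene [217.59112675 271.67160874]
rows 264..286, cols 204..232
[[135 135 140 126  81  58  54  57  57  53  61  56  52  49  54  46  47  48  50  47  52  77  79  78  83  77  78  80  81]
 [139 137 123  80  55  54  56  54  44  49  48  40  44  45  41  42  43  40  41  53  74  80  81  80  78  80  81  80  79]
 [103 112  78  55  53  54  50  44  44  47  42  45  45  50  54  50  46  54  56  62  78  80  78  77  76  80  79  80  78]
 [ 76  78  58  49  54  48  45  42  40  47  63  83  89 108 119 122 122 124 125 109 109  85  82  81  78  80  81  80  80]
 [ 73  67  60  52  50  46  43  52  68  96 121 126 123 128 128 130 129 133 133 131 122  93 107  87  80  79  79  83  80]
 [ 84  70  53  47  44  42  69 108 122 123 130 129 126 125 124 126 130 129 129 132 133 127 132 122  86  79  82  81  79]
 [ 52  48  34  38  42  66 102 128 130 130 127 125 129 126 127 125 127 130 128 129 132 135 133 128 101  82  80  79  81]
 [ 46  45  41  44  63  99 123 133 130 128 127 128 130 127 126 127 128 127 130 127 
[... 1342 characters left out ...]
14]
 [ 80  80  78  83  78  78  79  81 103 137 136 137 134 135 133 139 143 134 136 135 134 127 116 113 118 121 116 119 103]
 [ 80  80  80  77  78  79  81  91 118 138 137 138 136 137 139 147 148 142 138 138 129 127 113 108 114 119 121 107  87]
 [ 81  77  80  82  79  79  80  94 129 133 132 131 140 145 141 135 137 142 136 134 128 121  84  82  93  96  99  87  62]
 [ 80  80  81  78  79  79  79  80  89  86  81  90 127 136 134 128 131 128 128 130 130 120  67  62  63  64  74  62  46]]
rows 236..262 cols 200..235
[[ 23  17  47 ...  79  78  73]
 [ 15  24  59 ...  77  81  74]
 [ 24  27  61 ...  67  76  75]
 ...
 [ 71 105 139 ...  81  88  99]
 [ 73 106 155 ...  89 100  98]
 [104 148 154 ...  88  86  92]]
```

Observed minus predicted in the scene view is (+0.7,+1.9) px for the pedestal and (+0.7,+1.6) px for the movement. That is a common camera bias, so the target is right. Lowering.

Emit:
move_arm:
  moves:
    - [0,0,0,0]
    - [0,0,-10,0]
    - [0,0,-20,0]
    - [0,0,-26,0]
    - [0,0,-26,0]
    - [0,0,-26,0]

```text
clock: 7.7
position: [0.5482, -0.1208, 0.0494]
tool_rot: [3.142, 0.0, 2.796]
force: [0.6, -0.3, -0.6]
grip_width: 0.0432
finger_force: 10.0
```

Emit:
move_arm:
  moves:
    - [0,0,-3,0]
    - [0,0,-6,0]
    - [0,0,-9,0]
    - [0,0,-11,0]
    - [0,0,-12.5,0]
    - [0,0,-12.5,0]
    - [0,0,-12.5,0]

```text
clock: 8.57
position: [0.5482, -0.1208, 0.0368]
tool_rot: [-3.142, 0.0, 2.796]
force: [0.1, -0.2, -1.3]
grip_width: 0.0431
finger_force: 10.0
```

Emit:
move_arm:
  moves:
    - [0,0,-0.8,0]
    - [0,0,-1.2,0]
    - [0,0,-1.5,0]
    - [0,0,-1.5,0]

```text
clock: 9.07
position: [0.5482, -0.1208, 0.0354]
tool_rot: [-3.142, -0.0, 2.796]
force: [-0.6, -0.1, 2.7]
grip_width: 0.0435
finger_force: 10.2
```

Emit:
move_arm:
  moves:
    - [0,0,0,0]
    - [0,0,0,0]
    - [0,0,0,0]
  gripper: 0.53

```text
clock: 9.45
position: [0.5481, -0.1207, 0.0352]
tool_rot: [-3.142, -0.0, 2.796]
force: [-0.0, 0.3, -1.1]
grip_width: 0.0453
finger_force: 0.0
```

Emit:
move_arm:
  moves:
    - [0,0,0,0]
    - [0,0,0,0]
    - [0,0,3,0]
    - [0,0,8,0]
    - [0,0,20,0]
    - [0,0,40,0]
    - [0,0,70,0]
    - [0,0,100,0]
    - [0,0,100,0]
  gripper: 0.65

```text
clock: 10.58
position: [0.5493, -0.121, 0.1381]
tool_rot: [3.141, 0.004, 2.796]
force: [0.6, 0.1, 0.0]
grip_width: 0.0558
finger_force: 0.0
```

Emit:
move_arm:
  moves:
    - [20,-8,0,-0.15]
    - [45,-16,0,-0.33]
    - [69,-24.7,0,-0.5]
    - [69,-24.7,0,-0.68]
    - [69,-24.7,0,-0.789]
    - [69,-24.7,0,-0.789]
    - [69,-24.7,0,-0.789]
  gripper: 0.4

```text
clock: 11.45
position: [0.617, -0.1454, 0.1352]
tool_rot: [-3.141, -0.0, 2.009]
force: [-0.9, 0.1, -0.7]
grip_width: 0.0336
finger_force: 0.0
```

Run:
```python
from h import *
s=monitor.observe();print(s['clock'],s['position'],s['tool_rot'],s['qpos'])
a=grab_frame("top");b=grab_frame("scene")
A=cv2.resize(a[165:265,410:510],(400,400),interpolation=2);B=cv2.resize(b[210:310,165:265],(400,400),interpolation=2)
cv2.imwrite("pics/c4.png",np.hstack([A,B]))
```

```text
11.45 [ 0.61703624 -0.1454078   0.1352114 ] [-3.14138923e+00 -1.13651443e-04  2.00944930e+00] [ 1.37387360e-01  6.61906495e-01  8.98220119e-04  1.66647239e+00
 -7.38178932e-04  8.13446594e-01  5.77256132e-01]
```

View pics/c4.png

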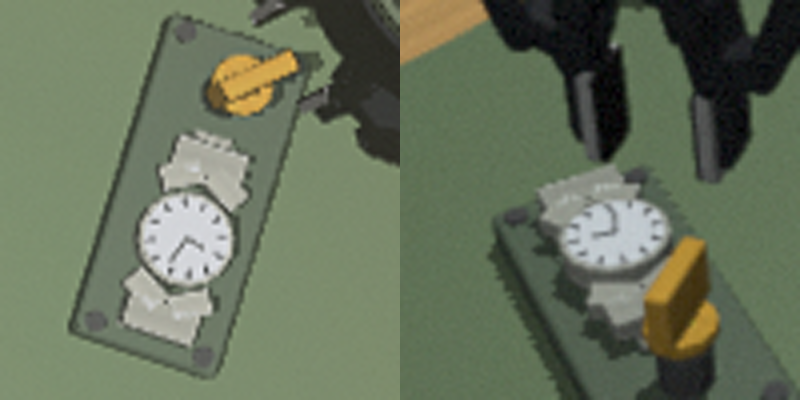

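The movement lies flat between both jaws, and the wing stands below the open fingers. Descending and gripping the wing.

Emit:
move_arm:
  moves:
    - [0,0,-25,0]
    - [0,0,-50,0]
    - [0,0,-65,0]
    - [0,0,-71,0]
    - [0,0,-71,0]
    - [0,0,-71,0]

```text
clock: 12.3
position: [0.6176, -0.1456, 0.0651]
tool_rot: [3.141, 0.001, 2.007]
force: [-1.0, 0.1, -0.6]
grip_width: 0.0342
finger_force: 0.0
```

Emit:
move_arm:
  moves:
    - [0,0,0,0]
    - [0,0,0,0]
    - [0,0,0,0]
    - [0,0,0,0]
    - [0,0,0,0]
  gripper: 0
  newtons: 25

```text
clock: 12.92
position: [0.6172, -0.1456, 0.0649]
tool_rot: [3.141, 0.0, 2.007]
force: [-2.8, -0.4, 6.8]
grip_width: 0.0095
finger_force: 29.1
```

Emit:
move_arm:
  moves:
    - [0,0,0,-0.05]
    - [0,0,0,-0.15]
    - [0,0,0,-0.25]
    - [0,0,0,-0.35]
    - [0,0,0,-0.45]
    - [0,0,0,-0.55]
    - [0,0,0,-0.65]
    - [0,0,0,-0.75]
    - [0,0,0,-0.85]
    - [0,0,0,-0.95]
    - [0,0,0,-1.05]
    - [0,0,0,-1.15]

```text
clock: 14.42
position: [0.6178, -0.1457, 0.0649]
tool_rot: [3.14, -0.001, 0.854]
force: [0.9, -1.5, 2.4]
grip_width: 0.0096
finger_force: 28.5
```

Emit:
move_arm:
  moves:
    - [0,0,0,-0.1]
    - [0,0,0,-0.2]
    - [0,0,0,-0.3]
    - [0,0,0,-0.4]
    - [0,0,0,-0.5]
    - [0,0,0,-0.6]
    - [0,0,0,-0.7]
    - [0,0,0,-0.8]
    - [0,0,0,-0.9]
    - [0,0,0,-1.0]
    - [0,0,0,-1.05]
    - [0,0,0,-1.05]

```text
clock: 15.92
position: [0.618, -0.1463, 0.0649]
tool_rot: [3.141, -0.002, -0.194]
force: [3.5, -4.2, 1.5]
grip_width: 0.0096
finger_force: 28.6
```

```bash
python3 -c "
from h import *
s=monitor.observe();print({k:np.round(s[k],3) for k in('clock','position','tool_rot','force','moment','qpos','grip_width','finger_force')})"
```

```text
{'clock': np.float64(15.925), 'position': array([ 0.618, -0.146,  0.065]), 'tool_rot': array([ 3.141e+00, -2.000e-03, -1.940e-01]), 'force': array([ 3.457, -4.217,  1.517]), 'moment': array([-0.946, -0.547, -0.032]), 'qpos': array([-0.222,  0.855,  0.571,  1.716, -0.632,  0.76 , -1.101]), 'grip_width': np.float64(0.01), 'finger_force': np.float64(28.573)}
```

Emit:
move_arm:
  moves:
    - [0,0,0,-0.04]
    - [0,0,0,-0.08]
    - [0,0,0,-0.12]
    - [0,0,0,-0.16]
    - [0,0,0,-0.18]
    - [0,0,0,-0.18]

```text
clock: 16.68
position: [0.6179, -0.1463, 0.065]
tool_rot: [3.141, -0.002, -0.373]
force: [2.5, -5.4, 2.1]
grip_width: 0.0097
finger_force: 36.1
```

```bash
python3 -c "
from h import *
s=monitor.observe();print({k:np.round(s[k],3) for k in('position','tool_rot','force','moment')})"
```

```text
{'position': array([ 0.618, -0.146,  0.065]), 'tool_rot': array([ 3.141e+00, -2.000e-03, -3.730e-01]), 'force': array([ 2.522, -5.439,  2.133]), 'moment': array([-1.139, -0.506,  0.818])}
```

Emit:
move_arm:
  moves:
    - [0,0,0,-0.02]
    - [0,0,0,-0.04]
    - [0,0,0,-0.04]
    - [0,0,0,-0.04]

```text
clock: 17.18
position: [0.6179, -0.1463, 0.065]
tool_rot: [3.141, -0.002, -0.412]
force: [2.1, -6.3, 3.5]
grip_width: 0.0094
finger_force: 53.9
```

Run:
```python
from h import *
s=monitor.observe();print({k:np.round(s[k],3) for k in('position','tool_rot','force','moment')})
a=grab_frame("top");b=grab_frame("scene")
A=cv2.resize(a[165:265,410:510],(400,400),interpolation=2);B=cv2.resize(b[210:310,165:265],(400,400),interpolation=2)
cv2.imwrite("pics/c5.png",np.hstack([A,B]))
```

```text
{'position': array([ 0.618, -0.146,  0.065]), 'tool_rot': array([ 3.141e+00, -2.000e-03, -4.120e-01]), 'force': array([ 2.096, -6.268,  3.506]), 'moment': array([-1.182, -0.396,  1.313])}
```

View pics/c5.png

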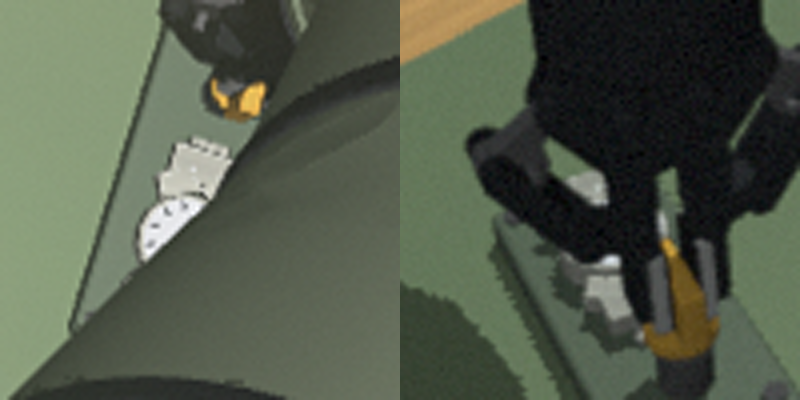

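The sharp rise in moment (1.3 N m) shows it is seated, and the jaw is closed up on the movement. Backing off a quarter turn, with the seat at about yaw -0.33.

Emit:
move_arm:
  moves:
    - [0,0,0,0.05]
    - [0,0,0,0.2]
    - [0,0,0,0.35]
    - [0,0,0,0.5]
    - [0,0,0,0.65]
    - [0,0,0,0.8]
    - [0,0,0,0.95]
    - [0,0,0,1.1]
    - [0,0,0,1.25]
    - [0,0,0,1.4]
    - [0,0,0,1.55]
    - [0,0,0,1.65]

```text
clock: 18.77
position: [0.6176, -0.1456, 0.0649]
tool_rot: [3.14, -0.0, 1.241]
force: [0.7, -0.1, 4.7]
grip_width: 0.0093
finger_force: 28.8
```

Emit:
move_arm:
  moves:
    - [0,0,0,0]
    - [0,0,0,0]
    - [0,0,0,0]
    - [0,0,0,0]

```text
clock: 19.27
position: [0.6176, -0.1456, 0.0649]
tool_rot: [3.14, -0.0, 1.234]
force: [-0.2, -0.5, 7.1]
grip_width: 0.0095
finger_force: 29.2
```

Run:
```python
from h import *
s=monitor.observe();print({k:np.round(s[k],3) for k in('position','tool_rot','force','moment','finger_force','clock')})
a=grab_frame("top");b=grab_frame("scene")
A=cv2.resize(a[165:265,410:510],(400,400),interpolation=2);B=cv2.resize(b[210:310,165:265],(400,400),interpolation=2)
cv2.imwrite("pics/c6.png",np.hstack([A,B]))
```

```text
{'position': array([ 0.618, -0.146,  0.065]), 'tool_rot': array([ 3.14 , -0.   ,  1.234]), 'force': array([-0.218, -0.484,  7.053]), 'moment': array([-0.149,  0.102, -0.029]), 'finger_force': np.float64(29.204), 'clock': np.float64(19.275)}
```

View pics/c6.png

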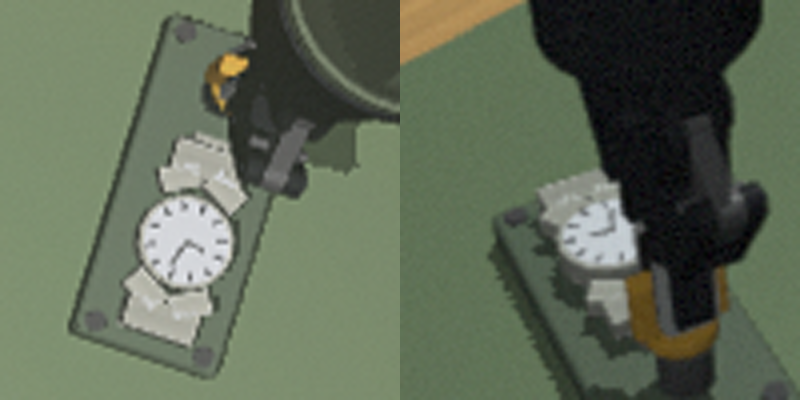

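The movement lies flat against the fixed jaw. The wing stands across the holder, a quarter turn from its seat, and is still gripped at 29 N. Handing in.

```bash
python3 -c "
from h import *
print(bot.job_done())"
```

```text
the job is handed in; nothing more can be done
None
```

The movement is on the pedestal, dial up. I seated the thumbscrew and backed it off about a quarter turn, with the wing still gripped, and handed the job in; the verdict was not shown.

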